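Slide a device carrier along a test bed into its pocket

ROBOT

A 6-joint arm with a two-finger parallel gripper is mounted at the origin on a cart in front of the work surface, level with it; the furniture and walls round the work are solid. World frame = base frame: x ahead of the robot, y to its left, z up, the work surface at z = 0. Lengths are in m, angles in rad, forces in N, time in s.
With the tool pointing down it reaches from about 0.375 to 0.975 m from the base axis. Payload 3.8 kg.
Tool frame: the origin (TCP) lies on the centre line of the jaws, within the pads' length; the fingertips stand 14 mm ahead of it and the grasp point (between the pads) lies 5 mm behind it; z points along the fingers, y is the line along which they close (so a half turn about z gives the same grasp; the last joint's range is limited). The gripper opens to 85 mm and grips with 20 to 120 N. Pads are 22 mm wide; open, the fingers measure 114 mm over their backs; the gripper's body (76 mm by 85 mm) begins 54 mm behind the grasp point. The pads swing forward as they close: fully open they stand 13 mm farther back than shut.
Start: joints at [-1.224, 0.264, 1.604, -0, 1.274, -0.037], TCP at [0.253, -0.626, 0.245] pointing down, gripper open.
Joint ranges: [-2.63, 2.63], [-0.94, 2.18], [0.31, 2.57], [-1.31, 4.45], [0, 2.66], [-2.55, 2.55]. Speed limits (rad/s): [2.57, 2.57, 3.14, 3.14, 3.14, 3.14].

INTERFACE

Orientations are given as a rotation vector (axis times angle).
In Python, from workcell import bot, eyes, spot_in gives the robot as it stands.
- The arm moves only by the tool carry_out, never from a script. Its argument "series" is text: rows parted by semicolons, each of 4 numbers parted by spaces: the shift along the world's x, y, z in m, then the turn about the world's z in degrees. In form: tx ty tz roll; .... A call has 1 to 20 rows; each row shifts and turns the commanded pose from where the row before left it; what a row does not reach is not made up. A row lasts 1/8 s, in which the tool goes at most 62.5 mm and 10.7 degrees, less where a joint would pass 70% of its speed; a pose out of reach is approached as far as the arm can. A call is refused whole if a number of a shift passes 0.0625 or a number of a turn 10.7, either way. A call with a gripper value outside its range is refused whole. "jaw" is the gripper command: -1 is shut, 1 is fully open, values between are in proportion, set as the call begins (left out, the last holds). The fingers move at their own pace and stop on an object; "grip_force" is the grip in N (left out, the last holds). Time passes only in rows, so rows that do not move let the fingers close. It gives the time, the measured TCP pose, the force, the opening and the grip force at its end, in the units of the state.
- bot.read_state(): the state, without advancing time (a new reading comes with each control period).
- eyes.read_camera(name): name is "side" or "top" or "wrist"; returns (picture, depth): 480x640x3 uint8, blue, green, red; 480x640 float32, m along the optical axis (not along the pixel's ray), 0 where there is no reading.
- eyes.get_calibration(name): a dict with "K" (3x3 intrinsics, pixels), "distortion" ([k1, k2, p1, p2, k3] as OpenCV has them; the pictures are not rectified), "position" and "rotation" of the camera in the world; the wrist camera has in their place "T_tool_cam" (4x4, takes a point from camera to tool coordinates, whose origin is the TCP and whose axes are the flange's). Camera axes: x right, y down, z forward; pixel columns grow to the right and rows downward; lengths in m; the calibration is good to about 2 mm. A picture is of the moment at which its call begins: read the wrist's pose just before it. get_calibration takes no time and is no camera call.
- bot.finish_job(): hands the job in; it is judged then, once.
Trained networks look in the newest picture that a camera, given by its name, has taken for a name from the list of things; names that differ only in an ending like _2 or _b are one class to them, and where a whole thing is asked for, a point or a joint stands for the part that bears it (a point fixed in the world has none). Each returns a list of dicts, best first, with "score" (0 to 1); they miss things now and then, are a little off and sometimes report something else, mostly with a low value. They report only what shows in the picture. A call takes as long as a camera call. They do not tell look-alikes from the thing itself.
- spot_in(camera, target): "rect" ([centre column, centre row, width, height] in pixels, round what is visible of it).
The state is a dict: "time": time; "q": joint angles; "joint_vel": joint speeds; "joint_torque": joint torques, N m; "tool_pos": TCP position; "tcp_rot": TCP orientation; "wrist_force": force on the tool from outside, world axes, zero at the start; "torque": the same for the moment, N m; "width": opening from 0.0 (shut) to 1.0 (fully open); "grip_force": force on a finger pad.
Only numpy, scipy, OpenCV 4.12 (cv2) and the standard library are available. Lean on these libraries where they do the work, as an engineer would, in place of code of your own. Each camera call takes 0.05 s, during which the arm holds its last target. There are 200 camera calls.

TASK

Pick up the device carrier by its black grip block and set it down flat on the open loading end of the test bed, between the two fences. Then slide it along the bed towards the end bar, without lifting it off, feeling for the place where it drops into the shallow pocket; leave it fully home and flat in the pocket. Be gentle, never jam it hard against the bed, and leave the tape, the solder spool and the screwdriver where they are.

Things in the scene. Friction and masses are not known exactly. Their poses are not given: they have to be found in the camera images.
- bed: Low grey and aluminium test bed, 250 x 90 mm, screwed down. Origin: on the bench top, on its centre line. x is the slide direction, from the open loading end (x = -115 mm) to the dark end bar across the channel (x = 125 mm, top 42 mm above the bench); z up. Two fences along x form a channel 64 mm wide; their flared tops (36 mm above the bench) guide a carrier put in from above.
- bed_load (a point): Middle of the loading place, on the flat level deck, 26 mm above the bench, at bed x = -77 mm, axes as the bed's. Set the carrier down with its middle here, within 15 mm along x. From bed x = -50 mm onward the carrier must stay down on the bed.
- bed_search (a point): On the centre line at deck height (26 mm), bed x = 40 mm. The pocket is 83 mm long in x, as wide as the channel, 6 mm deep (flat floor 20 mm above the bench), with square end steps. It is in a plate clamped elsewhere for every job: its middle is anywhere within 20 mm of this point along x, is not measured, and must be felt. The deck is level on both sides of it.
- carrier_grip (a point): In the loose device carrier (0.25 kg), on its middle axis, 42 mm above its underside. Aluminium plate 80 (x) x 58 (y) x 9 mm with two low grey sockets (16 mm high, 24 mm or more from the middle in x) and a black grip block, 34 (x) x 20 (y) mm, 9 to 58 mm high. z up. Its x goes along the bed's x, either way round; play 3 mm each side in the channel, 1.5 mm each end in the pocket.
- vice: Large black bench vice bolted to the bench left of the bed and the carrier, fixed, 0.19 m high. Only an obstacle: carry the arm and gripper over or round it. Origin at the bench top in its middle.
- tape: Black roll of tape, 58 mm across, 19 mm high, lying flat, loose. A bystander: not to be moved. Origin at the centre of its underside.
- spool: Spool of solder wire, 52 mm across, 45 mm high, standing, loose. A bystander: not to be moved. Origin at the centre of its underside.
- driver: Yellow-handled screwdriver, 175 mm long, lying, loose. A bystander: not to be moved. Origin at its underside, mid-length.
Not all that is in view belongs to the job. What is meant by the part that bears carrier_grip is not green or orange, and is the larger of those in its own colour.

How it is judged:
By the outcome, as a careful person would: the job done as asked, in the order asked, and still so for the second after the job is handed in, with the robot touching nothing.
It also fails if it takes over 69 s, if anything falls off the work surface, if the arm or the gripper's body presses on something with over 40 N, if the wrist force passes 120 N, or if a joint passes its speed limit or range.

## Working session

There is one attempt and no reset: what is moved stays moved. The work goes in short steps, Python scripts to look and compute and a tool call to move; the robot and the scene stay as the last step left them, time stands still between calls to the robot, and variables do not carry over. Pictures are saved under pics/ and viewed, at most 10 in all, crops included, and the job is handed in when it is done.

Besides the shell and the picture viewer there is one more tool, called after "Call:" as name(argument=value, ...) on one line, values as JSON. carry_out: Moves the arm, as the interface text tells. Its arguments: {"type":"object","properties":{"series":{"type":"string"},"jaw":{"type":"number"},"grip_force":{"type":"number"}},"required":["series"]}

```bash
mkdir -p pics; cat > h.py <<'E'
import numpy as np, cv2
from scipy.spatial.transform import Rotation as R
from workcell import bot, eyes, spot_in
def cam(name):
    st=bot.read_state(); im,d=eyes.read_camera(name); c=eyes.get_calibration(name)
    K=np.array(c["K"]);D=np.array(c["distortion"])
    if "T_tool_cam" in c:
        T=np.eye(4);T[:3,:3]=R.from_rotvec(st["tcp_rot"]).as_matrix();T[:3,3]=st["tool_pos"];T=T@np.array(c["T_tool_cam"])
        Rm,p=T[:3,:3],T[:3,3]
    else:
        r=np.array(c["rotation"]);Rm=r if r.shape==(3,3) else R.from_rotvec(r).as_matrix();p=np.array(c["position"])
    return im,d,K,D,Rm,p
def cloud(d,K,D,Rm,p):
    v,u=np.mgrid[0:480,0:640]
    n=cv2.undistortPoints(np.stack([u,v],-1).reshape(-1,1,2).astype(np.float64),K,D).reshape(480,640,2)
    P=np.dstack([n,np.ones((480,640))])*d[...,None]
    W=P@Rm.T+p; W[d<=0]=np.nan
    return W
E
python3 - <<'E'
from h import *
for n in ["top","side"]:
    im,d,K,D,Rm,p=cam(n); W=cloud(d,K,D,Rm,p); np.save(n+".npy",W); cv2.imwrite(f"pics/{n}0.png",im)
    print(n,p)
    for t in ["bed","carrier_grip","vice","tape","spool","driver"]:
        for r in spot_in(n,t)[:4]:
            c,rr,w,h=r["rect"]; print(t,round(r["score"],2),np.round(r["rect"]),np.round(W[int(min(rr,479)),int(min(c,639))],3))
s=bot.read_state();print(s["time"],s["tool_pos"],s["tcp_rot"])
E
```

```text
top [ 0.47656674 -0.2719709   0.92162521]
bed 0.78 [327. 213. 134.  54.] [ 0.568 -0.296  0.022]
carrier_grip 0.91 [312. 301.  48.  34.] [ 0.393 -0.262  0.059]
carrier_grip 0.79 [438. 227.  35.  39.] [ 0.538 -0.515  0.047]
carrier_grip 0.75 [371. 329.  38.  32.] [ 0.338 -0.38   0.044]
carrier_grip 0.61 [368. 271.  36.  19.] [ 0.45  -0.376  0.036]
tape 0.69 [428. 283.  28.  26.] [ 0.425 -0.505 -0.001]
driver 0.8 [358. 157.  81.  13.] [ 0.686 -0.361  0.018]
side [0.41822362 0.46248241 0.4649359 ]
bed 0.85 [310. 253.  64.  40.] [ 0.576 -0.338  0.024]
carrier_grip 0.7 [400. 287.   9.  20.] [ 0.405 -0.269  0.008]
carrier_grip 0.67 [387. 257.   4.   3.] [ 0.431 -0.38   0.007]
carrier_grip 0.63 [341. 214.  38.  35.] [ 0.541 -0.516  0.031]
carrier_grip 0.58 [448. 250.  19.  23.] [ 0.318 -0.386  0.026]
tape 0.76 [393. 230.  26.  20.] [ 0.425 -0.477  0.017]
spool 0.95 [202. 304.  37.  41.] [ 0.707 -0.128  0.038]
driver 0.83 [255. 256.  32.  45.] [ 0.68  -0.328  0.016]
0.7 [ 0.25275165 -0.62592137  0.24537624] [3.08379780e+00 5.99111327e-01 4.43266055e-05]
```

```bash
python3 - <<'E'
import cv2
a=cv2.imread("pics/top0.png")[120:380,180:500]; cv2.imwrite("pics/top0c.png",cv2.resize(a,(738,600),interpolation=cv2.INTER_CUBIC))
E
```

```text
(no output)
```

View pics/top0c.png

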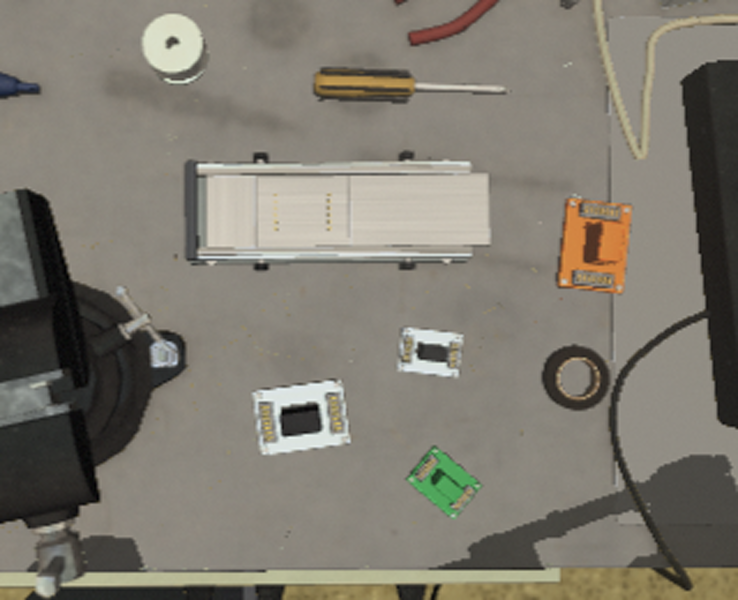

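View pics/side0.png

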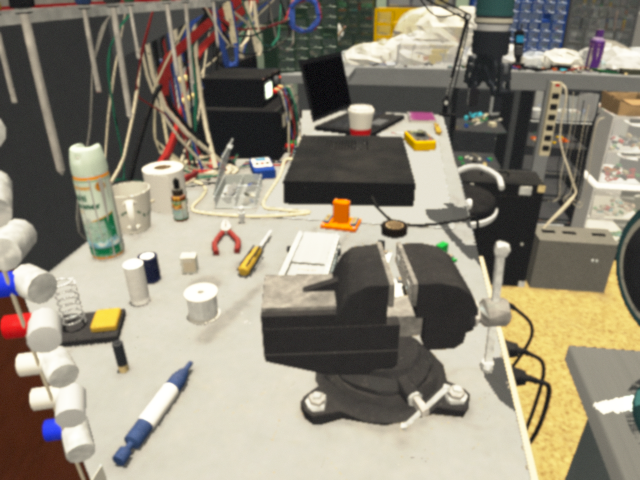

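The top view shows the bed with its end bar on the left (crop x≈190, world +y) and the loading end at crop x≈490. The large white carrier is at crop (302,417), which is full-picture (311,301). The small white, green and orange ones are look-alikes. The side view is mostly blocked by the vice.

```bash
python3 - <<'E'
from h import *
W=np.load("top.npy"); im=cv2.imread("pics/top0.png"); g=cv2.cvtColor(im,6)
def rect(m,n):
    P=W[m]; P=P[~np.isnan(P[:,0])]
    print(n,len(P),[np.round(x,4) for x in cv2.minAreaRect(P[:,:2].astype(np.float32))],"med",np.round(np.median(P,0),4))
v,u=np.mgrid[0:480,0:640]
box=(abs(u-311)<26)&(abs(v-301)<20)
rect(box&(W[...,2]>.045),"block"); rect(box&(g>170)&(W[...,2]>0.003),"plate")
bb=(u>258)&(u<395)&(v>180)&(v<240)
rect(bb&(W[...,2]>.012)&(W[...,2]<.06),"bed")
rect(bb&(W[...,2]>.031)&(W[...,2]<.06),"fences+bar")
z=W[205:217,255:398,2]; y=W[205:217,255:398,1]
for a,b in zip(np.nanmedian(y,0)[::4],np.nanmedian(z,0)[::4]): print(round(a,3),round(b*1000,1),end="; ")
print()
# vice extents
vm=(W[...,2]>.03)&(u<265)&(v>190); print("vice",np.nanmin(W[vm],0),np.nanmax(W[vm],0))
E
```

```text
block 189 [array([ 0.3897, -0.2605]), array([0.0203, 0.0353]), np.float64(6.089)] med [ 0.3909 -0.2602  0.0572]
plate 601 [array([ 0.3898, -0.2603]), array([0.0575, 0.0794]), np.float64(7.2296)] med [ 0.3943 -0.2614  0.0089]
bed 5653 [array([ 0.5721, -0.2957]), array([0.2656, 0.1025]), np.float64(89.5651)] med [ 0.5713 -0.292   0.0255]
fences+bar 1077 [array([ 0.5721, -0.2867]), array([0.0844, 0.2486]), np.float64(0.1702)] med [ 0.5739 -0.263   0.0347]
-0.146 -0.5; -0.154 -0.2; -0.167 41.5; -0.172 14.3; -0.182 25.8; -0.19 25.7; -0.198 25.3; -0.206 26.6; -0.214 25.8; -0.222 19.7; -0.23 19.6; -0.238 19.1; -0.247 19.2; -0.255 19.1; -0.263 19.3; -0.271 19.7; -0.279 18.8; -0.288 19.7; -0.296 20.1; -0.304 20.2; -0.312 26.0; -0.32 25.1; -0.328 26.4; -0.336 26.0; -0.345 25.5; -0.353 25.9; -0.361 26.5; -0.369 26.1; -0.377 26.1; -0.385 24.4; -0.393 26.1; -0.401 26.0; -0.41 26.0; -0.418 26.5; -0.426 25.3; -0.439 -0.4; 
vice [ 0.04428813 -0.16979414  0.03000495] [0.61178253 0.12212671 0.32234345]
```

Call:
carry_out(series="0.017 0.0456 0 9.3;0.017 0.0456 0 9.3;0.017 0.0456 0 9.3;0.017 0.0456 0 9.3;0.017 0.0456 0 9.3;0.017 0.0456 0 9.3;0.017 0.0456 0 9.3;0.018 0.0456 0 9.6;0 0 0 0;0 0 0 0", jaw=1, grip_force=40)

```text
time: 1.95
tool_pos: [0.3898, -0.2613, 0.2456]
tcp_rot: [2.088, 2.346, -0.001]
wrist_force: [0.2, 0.5, 0.4]
width: 1.0
grip_force: 0.0
```

```bash
cat > w.py <<'E'
from h import *
import sys
im,d,K,D,Rm,p=cam("wrist"); W=cloud(d,K,D,Rm,p); np.save("wrist.npy",W); cv2.imwrite(sys.argv[1],im)
s=bot.read_state(); Rt=R.from_rotvec(s["tcp_rot"]).as_matrix()
print(s["time"],np.round(s["tool_pos"],4),"yaw_y",np.degrees(np.arctan2(Rt[1,1],Rt[0,1])),"z",Rt[:,2],s["wrist_force"],s["width"])
E
python3 - <<'E'
import sys; sys.argv=["","pics/w1.png"]
exec(open("w.py").read())
def rect(m,n):
    P=W[m]; P=P[np.isfinite(P[:,0])]
    if len(P)>20: print(n,len(P),[np.round(x,4) for x in cv2.minAreaRect(P[:,:2].astype(np.float32))],np.round(np.median(P,0),4))
near=np.hypot(W[...,0]-.39,W[...,1]+.26)<.07
rect(near&(W[...,2]>.045)&(W[...,2]<.075),"block"); rect(near&(W[...,2]>.005)&(W[...,2]<.075),"all")
E
```

```text
2.0 [ 0.3897 -0.2618  0.2455] yaw_y 6.624308280056205 z [ 2.09504256e-04 -8.34738062e-04 -9.99999630e-01] [ 1.02250956 -0.55766944 -0.39081997] 0.997313862383712
block 752 [array([ 0.3893, -0.257 ]), array([0.0196, 0.0345]), np.float64(6.5235)] [ 0.3893 -0.2561  0.057 ]
all 3777 [array([ 0.3892, -0.2577]), array([0.058 , 0.0804]), np.float64(7.6162)] [ 0.3886 -0.2521  0.009 ]
```

View pics/w1.png

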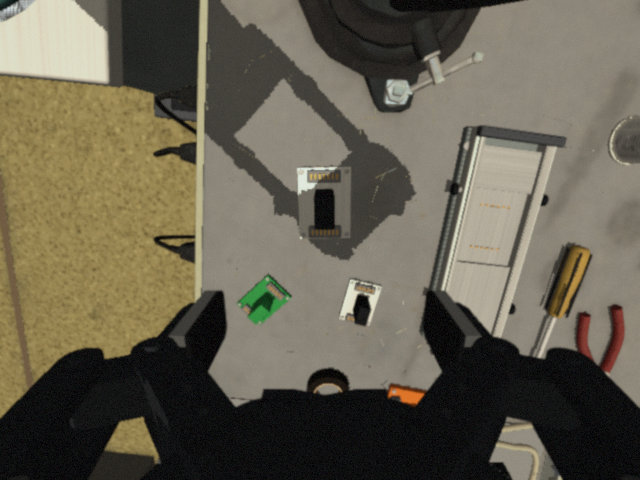

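The wrist view shows the carrier under the gripper at pixel (325,203), with nothing in the way of the fingers. Both cameras agree to about 3 mm.

Call:
carry_out(series="0 0.0005 -0.04 0.4;0 0.0005 -0.04 0;0 0.0005 -0.04 0;0 0.0005 -0.04 0;0 0 -0.025 0;0 0 -0.015 0;0 0 -0.0085 0;0 0 0 0;0 0 0 0")

```text
time: 3.12
tool_pos: [0.3905, -0.2598, 0.0378]
tcp_rot: [2.079, 2.353, 0.0]
wrist_force: [-0.5, 0.4, 0.1]
width: 0.998
grip_force: 0.0
```

Call:
carry_out(series="0 0 0 0;0 0 0 0;0 0 0 0;0 0 0 0;0 0 0 0;0 0 0 0;0 0 0 0;0 0 0 0", jaw=-1, grip_force=45)

```text
time: 4.12
tool_pos: [0.3898, -0.2591, 0.037]
tcp_rot: [2.08, 2.355, 0.0]
wrist_force: [-1.2, 1.0, 5.1]
width: 0.231
grip_force: 45.0
```

Call:
carry_out(series="0 0 0.01 0;0 0 0.02 0;0 0 0.03 0;0 0 0.03 0;0.02 -0.0125 0 -1;0.03 -0.019 0 -1;0.03 -0.019 0 -1;0.03 -0.019 0 -1;0.03 -0.019 0 -1;0.025 -0.0155 0 -1;0.017 -0.01 0 -1;0 0 0 0;0 0 0 0;0 0 0 0")

```text
time: 5.88
tool_pos: [0.5708, -0.3725, 0.1264]
tcp_rot: [-2.219, -2.222, 0.0]
wrist_force: [-0.1, -0.8, -3.3]
width: 0.23
grip_force: 44.7
```

```bash
python3 - <<'E'
import sys; sys.argv=["","pics/w2.png"]
exec(open("w.py").read())
x0,y0=s["tool_pos"][:2]
def rect(W,m,n):
    P=W[m]; P=P[np.isfinite(P[:,0])]
    if len(P)>20: print(n,len(P),[np.round(x,4) for x in cv2.minAreaRect(P[:,:2].astype(np.float32))],np.round(np.median(P,0),4))
Z=W[...,2]
reg=(abs(W[...,0]-.572)<.07)&(W[...,1]>-.45)&(W[...,1]<-.14)
rect(W,reg&(Z>.012)&(Z<.06),"bed w")
rect(W,reg&(Z>.031)&(Z<.046),"fence w")
# cross profile of fences at several y
for y in (-.20,-.25,-.29,-.40):
    m=reg&(abs(W[...,1]-y)<.003)&(Z>.031)&(Z<.05); xs=W[m][:,0]
    a=xs[xs<.572];b=xs[xs>.572]
    if len(a) and len(b): print(y,"fence inner/outer",np.round([a.min(),a.max(),b.min(),b.max()],4),"mid outer",(a.min()+b.max())/2,"inner",(a.max()+b.min())/2)
m=(abs(W[...,0]-x0)<.045)&(abs(W[...,1]-y0)<.06)&(Z>.085)&(Z<.11); rect(W,m,"plate w")
im,d,K,D,Rm,p=cam("top"); W=cloud(d,K,D,Rm,p); Z=W[...,2]
m=(abs(W[...,0]-x0)<.05)&(abs(W[...,1]-y0)<.06)&(Z>.085)&(Z<.113); rect(W,m,"plate top")
E
```

```text
5.925 [ 0.5709 -0.3725  0.1266] yaw_y 0.09329697520417331 z [-7.91015728e-04  5.31996421e-04 -9.99999546e-01] [-0.12548378  0.37275306 -3.34658418] 0.22933342030723633
bed w 28129 [array([ 0.5723, -0.3129]), array([0.1906, 0.104 ]), np.float64(89.9024)] [ 0.5731 -0.2748  0.0215]
fence w 4469 [array([ 0.5725, -0.3128]), array([0.083 , 0.1824]), np.float64(0.0525)] [ 0.605  -0.2762  0.0338]
-0.25 fence inner/outer [0.5313 0.5409 0.6048 0.6135] mid outer 0.5724121867105122 inner 0.572859660758047
-0.29 fence inner/outer [0.5314 0.5401 0.6046 0.6136] mid outer 0.5724805518497237 inner 0.5723731821098554
plate w 8603 [array([ 0.571 , -0.3545]), array([0.0476, 0.0583]), np.float64(89.9588)] [ 0.5709 -0.3458  0.0979]
plate top 432 [array([ 0.5714, -0.3737]), array([0.0803, 0.0569]), np.float64(89.6313)] [ 0.5619 -0.346   0.0994]
```

View pics/w2.png

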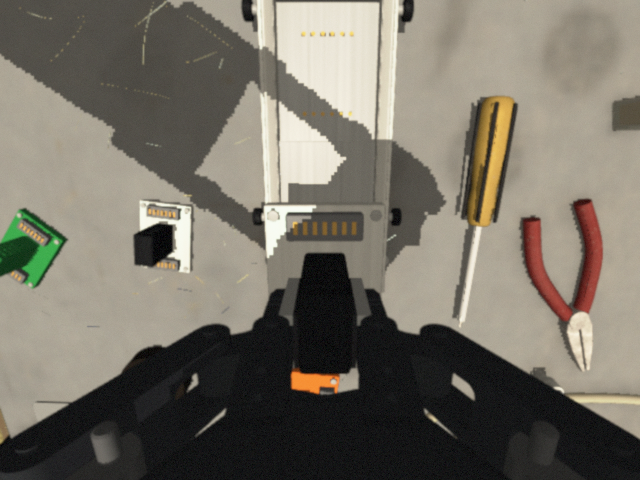

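The carrier is held square above the channel, with its front edge at row 205. It sits about 1.4 mm off the channel centre in x.

Call:
carry_out(series="0.0014 0 -0.015 0;0 0 -0.02 0;0 0 -0.013 0;0 0 -0.006 0;0 0 -0.003 0;0 0 -0.002 0;0 0 -0.001 0;0 0 0 0;0 0 0 0")

```text
time: 7.1
tool_pos: [0.5733, -0.3732, 0.0672]
tcp_rot: [2.219, 2.223, 0.0]
wrist_force: [-0.3, -0.3, -3.7]
width: 0.227
grip_force: 44.7
```

Call:
carry_out(series="0 0 -0.001 0;0 0 -0.001 0;0 0 -0.001 0;0 0 0 0;0 0 0 0")

```text
time: 7.72
tool_pos: [0.5732, -0.3731, 0.0638]
tcp_rot: [-2.22, -2.223, 0.0]
wrist_force: [0.3, 0.5, -3.1]
width: 0.226
grip_force: 44.7
```

Call:
carry_out(series="0 0 -0.0005 0;0 0 -0.0005 0;0 0 0 0;0 0 0 0")

```text
time: 8.22
tool_pos: [0.5732, -0.3731, 0.063]
tcp_rot: [2.22, 2.223, 0.0]
wrist_force: [-1.6, 0.4, -1.1]
width: 0.227
grip_force: 44.8
```

Call:
carry_out(series="0 0 -0.0005 0;0 0 -0.0005 0;0 0 0 0;0 0 0 0")

```text
time: 8.72
tool_pos: [0.5732, -0.3731, 0.063]
tcp_rot: [2.22, 2.223, 0.0]
wrist_force: [-3.4, 2.7, 5.9]
width: 0.226
grip_force: 46.1
```

Call:
carry_out(series="0 0.003 0 0;0 0.005 0 0;0 0.006 0 0;0 0.006 0 0;0 0 0 0")

```text
time: 9.35
tool_pos: [0.5743, -0.353, 0.063]
tcp_rot: [2.218, 2.222, 0.001]
wrist_force: [0.3, -3.3, 6.1]
width: 0.228
grip_force: 46.0
```

Call:
carry_out(series="0 0.007 0 0;0 0.008 0 0;0 0.008 0 0;0 0.008 0 0;0 0.008 0 0;0 0.008 0 0;0 0.007 0 0;0 0.005 0 0;0 0.003 0 0;0 0 0 0")

```text
time: 10.6
tool_pos: [0.5742, -0.2914, 0.0629]
tcp_rot: [2.217, 2.222, 0.0]
wrist_force: [-0.7, -3.3, 6.4]
width: 0.225
grip_force: 46.0
```

Call:
carry_out(series="0 0.002 0 0;0 0.002 0 0;0 0.002 0 0;0 0.002 0 0;0 0.002 0 0;0 0.002 0 0;0 0.002 0 0;0 0.002 0 0;0 0.001 0 0;0 0 0 0")

```text
time: 11.85
tool_pos: [0.5741, -0.2747, 0.0628]
tcp_rot: [2.217, 2.222, -0.0]
wrist_force: [0.5, -4.9, 4.9]
width: 0.227
grip_force: 45.9
```

Call:
carry_out(series="0 0.001 0 0;0 0.001 0 0;0 0.001 0 0;0 0 0 0")

```text
time: 12.35
tool_pos: [0.5741, -0.2717, 0.0627]
tcp_rot: [2.217, 2.222, -0.0]
wrist_force: [0.1, -5.1, 5.8]
width: 0.231
grip_force: 45.9
```

Call:
carry_out(series="0 0.001 0 0;0 0.001 0 0;0 0.001 0 0;0 0 0 0")

```text
time: 12.85
tool_pos: [0.574, -0.2687, 0.0627]
tcp_rot: [2.217, 2.222, -0.0]
wrist_force: [-0.1, -4.4, 5.9]
width: 0.23
grip_force: 45.9
```

Call:
carry_out(series="0 0.001 0 0;0 0.001 0 0;0 0 0 0")

```text
time: 13.22
tool_pos: [0.574, -0.2667, 0.0627]
tcp_rot: [2.217, 2.222, -0.0]
wrist_force: [0.5, -3.6, 5.0]
width: 0.226
grip_force: 45.9
```

Call:
carry_out(series="0 0.001 0 0;0 0 0 0")

```text
time: 13.48
tool_pos: [0.574, -0.2657, 0.0627]
tcp_rot: [2.217, 2.222, -0.0]
wrist_force: [0.1, -4.1, 5.0]
width: 0.227
grip_force: 45.9
```

Call:
carry_out(series="0 0.001 0 0;0 0 0 0")

```text
time: 13.72
tool_pos: [0.574, -0.2647, 0.0626]
tcp_rot: [2.217, 2.222, -0.0]
wrist_force: [-1.0, -3.3, 6.3]
width: 0.231
grip_force: 45.9
```

Call:
carry_out(series="0 0.001 0 0;0 0 0 0")

```text
time: 13.98
tool_pos: [0.574, -0.2636, 0.0626]
tcp_rot: [2.217, 2.222, 0.0]
wrist_force: [0.0, -3.9, 5.5]
width: 0.226
grip_force: 45.9
```

Call:
carry_out(series="0 0.001 0 0;0 0 0 0")

```text
time: 14.22
tool_pos: [0.5715, -0.2604, 0.0599]
tcp_rot: [-2.217, -2.22, 0.001]
wrist_force: [0.7, -0.1, -4.0]
width: 0.224
grip_force: 44.7
```

Call:
carry_out(series="0 0.001 0 0;0 0 0 0")

```text
time: 14.48
tool_pos: [0.572, -0.2603, 0.0605]
tcp_rot: [-2.218, -2.221, 0.001]
wrist_force: [0.0, -0.6, -3.3]
width: 0.232
grip_force: 44.6
```

Call:
carry_out(series="0 0.001 0 0;0 0 0 0")

```text
time: 14.72
tool_pos: [0.5728, -0.2602, 0.0615]
tcp_rot: [-2.219, -2.223, 0.001]
wrist_force: [-0.7, -1.8, -4.1]
width: 0.228
grip_force: 44.5
```

Call:
carry_out(series="0 -0.0005 0 0;0 -0.0005 0 0;0 0 -0.001 0;0 0 -0.001 0;0 0 -0.001 0;0 0 0 0;0 0 0 0")

```text
time: 15.6
tool_pos: [0.5732, -0.2611, 0.0588]
tcp_rot: [-2.22, -2.223, -0.0]
wrist_force: [-0.9, -0.5, -3.3]
width: 0.231
grip_force: 44.7
```

Call:
carry_out(series="0 0 -0.001 0;0 0 -0.0005 0;0 0 0 0;0 0 0 0")

```text
time: 16.1
tool_pos: [0.5731, -0.2611, 0.0573]
tcp_rot: [-2.22, -2.223, -0.0]
wrist_force: [-0.5, 0.1, -3.3]
width: 0.23
grip_force: 44.7
```

Call:
carry_out(series="0 0 -0.0005 0;0 0 -0.0005 0;0 0 0 0;0 0 0 0")

```text
time: 16.6
tool_pos: [0.5732, -0.2611, 0.057]
tcp_rot: [2.219, 2.223, -0.0]
wrist_force: [-3.9, 2.2, 5.6]
width: 0.225
grip_force: 45.8
```

Call:
carry_out(series="0 0 0.0003 0;0 0 0 0;0 0 0 0;0 0 0 0;0 0 0 0;0 0 0 0;0 0 0 0", jaw=0.3)

```text
time: 17.48
tool_pos: [0.5731, -0.2611, 0.0566]
tcp_rot: [2.22, 2.223, -0.0]
wrist_force: [-0.1, -0.1, -0.2]
width: 0.645
grip_force: 0.0
```

Call:
carry_out(series="0 0 0.01 0;0 0 0.02 0;0 0 0.03 0;0 0 0.04 0;0 0 0.04 0;0 0 0.02 0;-0.03 -0.04 0 0;-0.03 -0.05 0 0;-0.03 -0.05 0 0;0 0 0 0;0 0 0 0")

```text
time: 18.85
tool_pos: [0.4829, -0.4009, 0.2164]
tcp_rot: [-2.22, -2.221, -0.001]
wrist_force: [1.0, -1.0, 0.0]
width: 0.645
grip_force: 0.0
```

```bash
python3 - <<'E'
from h import *
im,d,K,D,Rm,p=cam("top"); W=cloud(d,K,D,Rm,p); Z=W[...,2]
cv2.imwrite("pics/top1.png",cv2.resize(im[120:380,180:500],(738,600)))
m=(abs(W[...,0]-.572)<.024)&(abs(W[...,1]+.261)<.036)&(Z>.024)&(Z<.033)
P=W[m]; c,*_=np.linalg.lstsq(np.c_[P[:,:2]-P[:,:2].mean(0),np.ones(len(P))],P[:,2],rcond=None); print("plate z",len(P),c)
m=(abs(W[...,0]-.572)<.02)&(abs(W[...,1]+.261)<.03)&(Z>.06); P=W[m]; print("block",cv2.minAreaRect(P[:,:2].astype(np.float32)),np.median(P[:,2]))
print(bot.read_state()["time"])
E
```

```text
plate z 410 [0.00243056 0.00129882 0.02888478]
block ((0.5730825662612915, -0.26271772384643555), (0.03279050067067146, 0.019417155534029007), 89.77088928222656) 0.07735113350050105
18.9
```

View pics/top1.png

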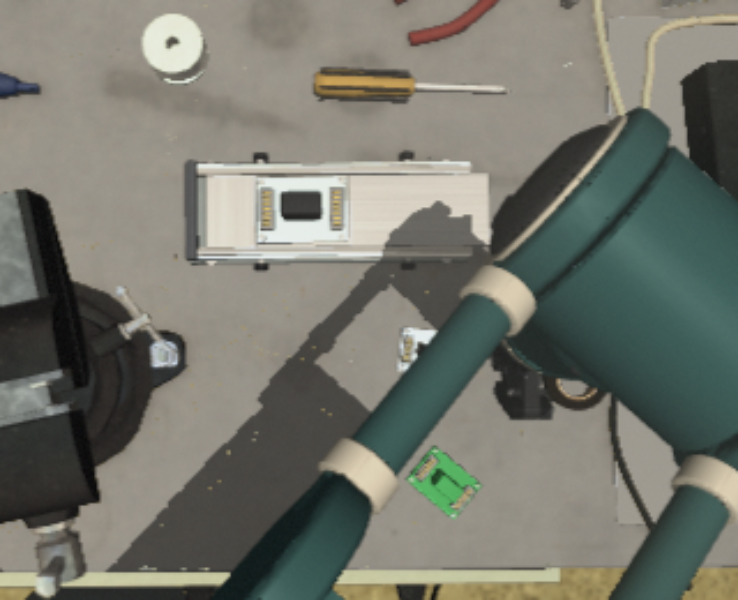

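The carrier fills the pocket at crop (302,210). Its plate top is at 29 mm and its block top at 78 mm, both level, so it is fully home and flat. The spool and screwdriver are in the same places as before; the arm partly hides the tape.

```bash
python3 -c "
from workcell import bot
print(bot.finish_job())"
```

```text
the job is handed in; nothing more can be done
None
```

The carrier is fully home and flat in the pocket, with the gripper clear; the job was handed in at about 19 s and gave no verdict back.

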